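# Turn the tea box round in its sleeve

## Task

The tea box has been put into its steel sleeve the wrong way round, with its pull hidden at the back. Take the paddle stick, push the box forward out of the mouth with its handle through the slot in the back (well over a third of the box must come out this way), and lay the stick down flat on the shelf, clear of the sleeve. Then take the box right out, turn it end for end and slide it fully home, right way up, so that its pull is at the open mouth; leave the mug, the grinder and the tins where they stand.

Things in the scene. Friction and masses are not known exactly. Their poses are not given: they have to be found in the camera images.
- sleeve_center (a point): Centre of the bore of a galvanised steel sleeve (tunnel) screwed to the shelf, immovable. 22 mm above the shelf's flat top (z = 0.030), which is also the bore's floor, no step. Its x runs along the bore, +x out of the open mouth, roughly to the robot's right (-y); z up. Bore 62 mm wide, 46 mm high.
- sleeve_mouth (a point): Middle of the open mouth: sleeve_center's x = +55 mm, 22 mm up, same axes. Side walls are straight (62 mm apart) up to 12 mm inside here, then flare to about 73 mm clear, 79 mm outside, ending 3 mm beyond here. The roof ends 20 mm inside here, so the front 20 mm is open from above.
- sleeve_slot (a point): Middle of the slot in the sleeve's back: sleeve_center's x = -61 mm, 22 mm up, same axes. Slot 29 mm wide, full height, between two upright stop tabs whose outer faces lie here and inner faces 4.5 mm further in (+x). The stick passes through the slot, the box does not: its end stops on the tabs.
- sleeve: The sleeve; origin on the shelf under the bore's middle, axes as sleeve_center. Walls 3 mm, roof's top 49 mm above the shelf; outside 68 mm wide, with screw flanges 2 mm high reaching 47 mm either side.
- box_center (a point): Centre, 20 mm above the underside, of a closed light wooden tea box, 110 mm long overall with its pull, 150 to 310 g. Body 90 x 56 x 40 mm from x = -55 to +35 mm; +x points to the pull, z up. It starts in the sleeve wrong way round: pull at the rear, plain end flush with the mouth or up to 4 mm proud. 3 mm play each side, 6 mm above; slides with 1 to 2 N.
- box_pull (a point): Middle of the outer face of the box's T-shaped wooden pull (box x = +55 mm, 20 mm up). Crossbar 12 mm long, 40 mm wide, from 7 to 33 mm above the underside, on a neck 8 mm long, 18 mm wide.
- box_plain (a point): Middle of the box's plain end face (box x = -55 mm, 20 mm up).
- box: The tea box; origin at the centre of its underside, axes as box_center.
- stick_center (a point): Point on the axis of a wooden paddle stick (pot scraper), 60 g, lying loose and flat on the shelf behind the sleeve, at the robot's left. +x towards the handle's tip, z up, 7 mm above the underside. Handle: 14 mm square bar from x = -40 to +100 mm. Flat paddle 48 mm wide, 10 mm thick from x = -40 to -110 mm. Balances at about x = -20 mm.
- stick_tip (a point): End of the stick's handle (stick x = +100 mm), on its axis.
- stick: The paddle stick; origin at its underside below stick_center, same axes.
- mug: Turquoise enamel mug of wooden spoons, 86 mm across, 190 mm high with the spoons; origin under its middle. Bystander.
- grinder: Glass and steel salt grinder, 56 mm across, 131 mm high; origin under its middle. Bystander.
- tin0: Round aluminium tin with screw lid, 79 mm across, 58 mm high; origin under its middle. Bystander.
- tin1: The other such tin. Bystander.
Mind the look-alikes: they are no part of the job. Of the things shaped like the stick, the wooden one is meant.

How it is judged:
By the outcome, as a careful person would: the job done as asked, in the order asked, and still so for the second after the job is handed in, with the robot touching nothing.
It also fails if it takes over 72 s, if anything falls off the work surface, if the arm or the gripper's body presses on something with over 40 N, if the wrist force passes 120 N, or if a joint passes its speed limit or range.

## Robot

A 7-joint arm with a two-finger parallel gripper is mounted at the origin on the work surface. World frame = base frame: x ahead of the robot, y to its left, z up, the work surface at z = 0. Lengths are in m, angles in rad, forces in N, time in s.
With the tool pointing down it reaches from about 0.4 to 0.875 m from the base axis. Payload 19.3 kg.
Tool frame: the origin (TCP) lies midway between the tips of the shut fingers; the grasp point (between the pads) lies 19 mm behind it (bot.pinch_z is the distance from the TCP to the grasp point, in m); z points along the fingers, y is the line along which they close (so a half turn about z gives the same grasp; the last joint's range is limited). The gripper opens to 85 mm and grips with 20 to 120 N. Pads are 22 mm wide; open, the fingers measure 114 mm over their backs; the gripper's body (76 mm by 85 mm) begins 54 mm behind the grasp point. The pads swing forward as they close: fully open they stand 13 mm farther back than shut.
Start: joints at [-1.343, 0.521, -0.036, 1.599, 0.021, 1.021, -0.113], TCP at [0.183, 0.597, 0.231] pointing down, gripper open.
Joint ranges: [-2.91, 2.91], [-0.3, 2.13], [-1.5, 1.42], [0.17, 2.43], [-1.26, 4.41], [0.16, 1.93], [-2.52, 2.52]. Speed limits (rad/s): [1.89, 1.89, 2.39, 2.39, 3.01, 3.01, 3.01].

## Interface

Orientations are given as [roll, pitch, yaw] about the fixed x, y, z axes, in that order (R = Rz(yaw) Ry(pitch) Rx(roll)).
In Python, from workcell import observe, viewer, bot gives the robot as it stands. The module is installed in compiled form; this text tells all that it offers.
- The arm moves only by the tool play_rows, never from a script. Its argument "motion" is a list of rows, each a list of 7 numbers: the shift along the tool's x, y, z in cm, then the turn, a rotation vector about the tool's x, y, z in rad, then the opening, from -1 (shut) to 1 (fully open), so that 0 is half open. A call has exactly 5 rows; each row is the pose to reach, as a shift and turn from the pose commanded when the call began, along the tool's axes at that moment; what a row does not reach only later rows make up. A row lasts 1/10 s, in which the tool goes at most 50 mm and 8.59 degrees, less where a joint would pass 70% of its speed; a pose out of reach is approached as far as the arm can. A call with a gripper value outside its range is refused whole. The fingers move at their own pace and stop on an object; "squeeze" is the grip in N (left out, the last holds). Time passes only in rows, so rows that repeat a pose let the fingers close, or fill a call up. It gives the time, the measured TCP pose, the force, the opening and the grip force at its end, in the units of the state.
- observe(): the state, without advancing time (a new reading comes with each control period).
- viewer.grab_frame(name): name is "scene" or "top" or "wrist"; returns (picture, depth): 420x560x3 uint8, red, green, blue; 420x560 float32, m along the optical axis (not along the pixel's ray), 0 where there is no reading.
- viewer.camera_info(name): a dict with "fx", "fy", "cx", "cy" (pixels), "k1" (the pictures are not rectified: a ray, as slopes to the right and down, at radius r is drawn at 1 + k1 r^2 times it, then the intrinsics apply), "R" (3x3) and "t" (3): a world point X has camera coordinates R X + t. Camera axes: x right, y down, z forward; pixel columns grow to the right and rows downward; lengths in m; the calibration is good to about 2 mm. A picture is of the moment at which its call begins: read the wrist's pose just before it. camera_info takes no time and is no camera call; for the wrist camera it gives the pose at the moment of the call.
- bot.job_done(): hands the job in; it is judged then, once.
The state is a dict: "clock": time; "qpos": joint angles; "qd": joint speeds; "joint_efforts": joint torques, N m; "position": TCP position; "tool_rot": TCP orientation; "force": force on the tool from outside, world axes, zero at the start; "moment": the same for the moment, N m; "grip_width": finger opening in m; "finger_force": force on a finger pad.
Only numpy, scipy, OpenCV 4.12 (cv2) and the standard library are available. Lean on these libraries where they do the work, as an engineer would, in place of code of your own. Each camera call takes 0.05 s, during which the arm holds its last target. There are 200 camera calls.

## Working session

There is one attempt and no reset: what is moved stays moved. The work goes in short steps, Python scripts to look and compute and a tool call to move; the robot and the scene stay as the last step left them, time stands still between calls to the robot, and variables do not carry over. Pictures are saved under pics/ and viewed, at most 10 in all, crops included, and the job is handed in when it is done.

Besides the shell and the picture viewer there is one more tool, called after ">>>" by a JSON object that holds its "api" and its "payload", one argument or row to a line. play_rows: Moves the arm, as the interface text tells. Its arguments: {"type":"object","properties":{"motion":{"type":"array"},"squeeze":{"type":"number"}},"required":["motion"]}

```bash
mkdir -p pics; python3 - <<'E'
from workcell import observe, viewer, bot
import cv2,numpy as np
s=observe();print({k:np.round(v,3) for k,v in s.items()},bot.pinch_z)
for n in("scene","top"):
    c=viewer.camera_info(n);p,d=viewer.grab_frame(n)
    np.savez(f"{n}0.npz",p=p,d=d,**c);cv2.imwrite(f"pics/{n}0.png",p[:,:,::-1])
    print(n,{k:np.round(v,3) for k,v in c.items()})
E
```

```text
{'clock': np.float64(0.0), 'qpos': array([-1.343,  0.522, -0.036,  1.6  ,  0.021,  1.021, -0.113]), 'qd': array([ 0.001, -0.001, -0.001, -0.002, -0.   ,  0.001, -0.   ]), 'joint_efforts': array([ 1.0000e-03, -9.2711e+01,  1.9800e+00, -3.6994e+01,  1.8000e-02,
        8.0000e-03, -0.0000e+00]), 'position': array([0.183, 0.597, 0.231]), 'tool_rot': array([-3.141,  0.   ,  2.844]), 'force': array([-0.337, -0.465, -0.583]), 'moment': array([ 0.047, -0.055, -0.019]), 'finger_force': np.float64(0.0), 'grip_width': np.float64(0.085)} 0.0187
scene {'fx': np.float64(426.405), 'fy': np.float64(426.405), 'cx': np.float64(277.388), 'cy': np.float64(206.184), 'k1': np.float64(-0.063), 'R': array([[ 0.683,  0.73 , -0.012],
       [ 0.616, -0.585, -0.528],
       [-0.393,  0.353, -0.849]]), 't': array([-0.413, -0.202,  1.416])}
top {'fx': np.float64(543.348), 'fy': np.float64(543.348), 'cx': np.float64(285.736), 'cy': np.float64(206.935), 'k1': np.float64(-0.021), 'R': array([[-0.036, -0.999, -0.005],
       [-0.973,  0.036, -0.229],
       [ 0.229, -0.004, -0.973]]), 't': array([0.141, 0.503, 1.768])}
```

View pics/top0.png

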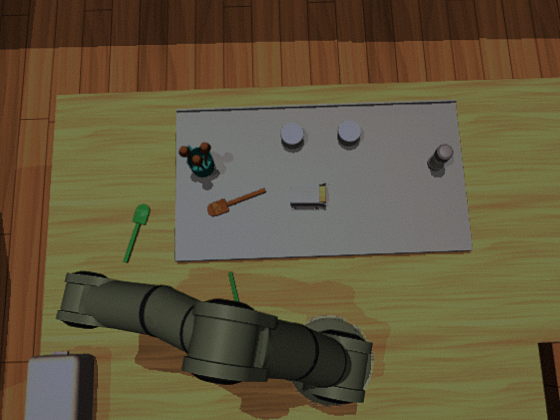

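View pics/scene0.png

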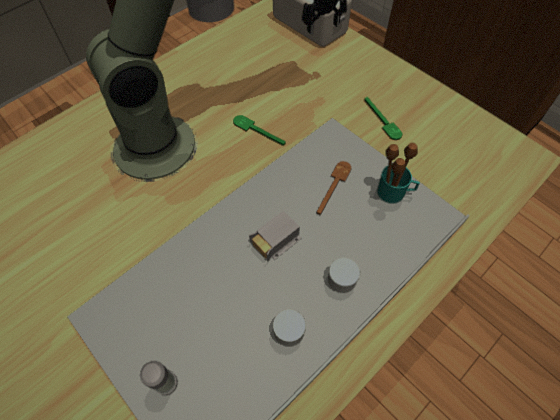

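The top view shows the wooden stick from its paddle at (218,208) to its tip at (265,190). The sleeve is at (308,194), with the box's yellow end at the mouth (324,193). The green sticks are the look-alikes. The tins are at (292,134) and (349,132), the mug is at (201,162) and the grinder at (443,155).

```bash
cat > h.py <<'E'
from workcell import observe, viewer, bot
import cv2,numpy as np
from scipy.spatial.transform import Rotation as Ro
np.set_printoptions(precision=4,suppress=True)
def cast(c,uv,z):
    uv=np.atleast_2d(uv).astype(float)
    K=np.array([[c['fx'],0,c['cx']],[0,c['fy'],c['cy']],[0,0,1.]])
    n=cv2.undistortPoints(uv[:,None],K,np.array([c['k1'],0,0,0.]))[:,0]
    d=np.c_[n,np.ones(len(n))]@c['R']; o=-c['R'].T@c['t']
    return o+d*((z-o[2])/d[:,2])[:,None]
def proj(c,X):
    Y=np.atleast_2d(X)@c['R'].T+c['t'];n=Y[:,:2]/Y[:,2:]
    n=n*(1+c['k1']*(n**2).sum(1,keepdims=True))
    return n*[c['fx'],c['fy']]+[c['cx'],c['cy']]
def load(f): return {k:v for k,v in np.load(f).items()}
def grab(name,tag):
    c=viewer.camera_info(name);p,d=viewer.grab_frame(name)
    np.savez(f"{tag}.npz",p=p,d=d,**c);cv2.imwrite(f"pics/{tag}.png",p[:,:,::-1]);return load(f"{tag}.npz")
def blob(c,lo,hi,roi=None,minA=30):
    m=cv2.inRange(cv2.cvtColor(c['p'],cv2.COLOR_RGB2HSV),lo,hi)
    if roi: 
        k=np.zeros_like(m);x0,y0,x1,y1=roi;k[y0:y1,x0:x1]=255;m&=k
    cs,_=cv2.findContours(m,cv2.RETR_EXTERNAL,cv2.CHAIN_APPROX_NONE)
    return sorted([q for q in cs if cv2.contourArea(q)>minA],key=cv2.contourArea,reverse=True)
def go(pos,rpy):
    "rows-shift (cm, tool axes) and rotvec to reach world TCP pose from the present measured one"
    s=observe();R=Ro.from_euler('xyz',s['tool_rot']);T=Ro.from_euler('xyz',rpy)
    print('pos',s['position'],'rpy',s['tool_rot'],'t',s['clock'],'f',s['force'])
    print('shift cm',R.inv().apply(np.array(pos)-s['position'])*100,'rv',(R.inv()*T).as_rotvec())
E
python3 - <<'E'
from h import *
c=load('top0.npz')
P={'tip':(265,190),'pad':(213,210),'slv_back':(291,187),'mouth':(325,184),'yel':(324,193),'tin':(292,134),'tin1':(349,132),'mug':(201,162),'grin':(440,160)}
for k,v in P.items(): print(k,cast(c,v,.04)[0],c['p'][v[1],v[0]])
s=observe();w=viewer.camera_info('wrist')
R=Ro.from_euler('xyz',s['tool_rot']).as_matrix()
print('cam in tool',R.T@(-w['R'].T@w['t']-s['position']));print(w['R']@R);print(w['fx'],w['cx'],w['cy'])
E
```

```text
tip [0.574  0.1916 0.04  ] [98 77 67]
pad [0.5103 0.3701 0.04  ] [89 52 31]
slv_back [0.5813 0.1023 0.04  ] [113 114 114]
mouth [ 0.5876 -0.0147  0.04  ] [60 60 60]
yel [ 0.5558 -0.0096  0.04  ] [117 114  65]
tin [0.7738 0.0914 0.04  ] [117 119 134]
tin1 [ 0.7737 -0.109   0.04  ] [116 119 135]
mug [0.6828 0.4109 0.04  ] [15 11  1]
grin [ 0.6591 -0.4181  0.04  ] [27 24 25]
cam in tool [ 0.0796 -0.0005 -0.143 ]
[[ 0.0005  1.     -0.0003]
 [-0.9514  0.0004 -0.308 ]
 [-0.308   0.0004  0.9514]]
332.6502262837532 279.1903824734544 217.61322950888342
```

```bash
python3 -c "
from h import *
go([.55,.19,.30],[np.pi,0,1.75])"
```

```text
pos [0.1833 0.5972 0.2308] rpy [-3.1406  0.0001  2.8437] t 0.1 f [-0.4721 -0.7678 -0.0823]
shift cm [-47.0016 -28.1732  -6.8874] rv [-0.0008  0.0006  1.0937]
```

>>> {"api": "play_rows", "payload": {
  "motion": [
    [-47,-28.2,-6.9,0,0,1.094,1],
    [-47,-28.2,-6.9,0,0,1.094,1],
    [-47,-28.2,-6.9,0,0,1.094,1],
    [-47,-28.2,-6.9,0,0,1.094,1],
    [-47,-28.2,-6.9,0,0,1.094,1]
  ]
}}

```text
clock: 0.6
position: [0.3502, 0.4113, 0.2627]
tool_rot: [-3.141, -0.0, 2.088]
force: [1.4, 0.8, -0.6]
grip_width: 0.0856
finger_force: 0.0
```

```bash
python3 -c "
from h import *
go([.55,.19,.30],[np.pi,0,1.75])"
```

```text
pos [0.3502 0.4113 0.2627] rpy [-3.1414 -0.0001  2.0876] t 0.6 f [ 1.3528  0.754  -0.6164]
shift cm [-29.1094   6.433   -3.7326] rv [-0.0002 -0.      0.3376]
```

>>> {"api": "play_rows", "payload": {
  "motion": [
    [-29,6.4,-3.7,0,0,0.338,1],
    [-29,6.4,-3.7,0,0,0.338,1],
    [-29,6.4,-3.7,0,0,0.338,1],
    [-29,6.4,-3.7,0,0,0.338,1],
    [-29,6.4,-3.7,0,0,0.338,1]
  ]
}}

```text
clock: 1.1
position: [0.5175, 0.2283, 0.2937]
tool_rot: [-3.141, -0.0, 1.756]
force: [0.5, 0.8, -0.5]
grip_width: 0.0851
finger_force: 0.0
```

>>> {"api": "play_rows", "payload": {
  "motion": [
    [-3,0,0,0,0,0,1],
    [-3,0,0,0,0,0,1],
    [-3,0,0,0,0,0,1],
    [-3,0,0,0,0,0,1],
    [-3,0,0,0,0,0,1]
  ]
}}

```text
clock: 1.6
position: [0.5216, 0.2015, 0.2933]
tool_rot: [-3.141, -0.0, 1.758]
force: [-0.1, -0.3, 0.7]
grip_width: 0.0853
finger_force: 0.0
```

```bash
python3 -c "
from h import *
go([.55,.19,.30],[np.pi,0,1.75])
print(observe()['qpos'])
c=grab('wrist','w1')"
```

```text
pos [0.5216 0.2015 0.2933] rpy [-3.1413 -0.0002  1.7575] t 1.6 f [-0.0602 -0.3384  0.7453]
shift cm [-1.6596  2.5717 -0.6746] rv [-0.0003 -0.0002  0.0075]
[-0.7369  0.3708  0.3547  1.7144 -0.1433  1.0821 -0.1501]
```

View pics/w1.png

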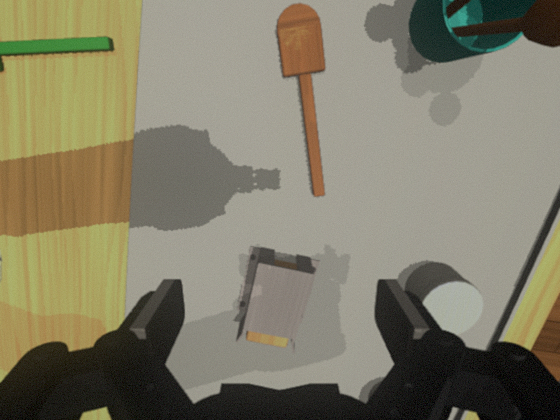

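The wrist view shows the wooden stick from its paddle at (300,40) to its tip at (319,195). The sleeve's roof spans about (258,262) to (293,343), with the slot at the top near (285,258) and the yellow box end at (268,338).

```bash
cat >> h.py <<'E'
def cloud(c):
    v,u=np.mgrid[0:420,0:560];uv=np.c_[u.ravel(),v.ravel()].astype(float)
    K=np.array([[c['fx'],0,c['cx']],[0,c['fy'],c['cy']],[0,0,1.]])
    n=cv2.undistortPoints(uv[:,None],K,np.array([c['k1'],0,0,0.]))[:,0]
    Y=np.c_[n,np.ones(len(n))]*c['d'].ravel()[:,None].astype(float)
    return ((Y-c['t'])@c['R']).reshape(420,560,3)
def rect(X,m):
    q=X[m][:,:2].astype(np.float32);r=cv2.minAreaRect(q*1000);print(len(q),r,'\n',cv2.boxPoints(r)/1000);return r
E
cat > m1.py <<'E'
from h import *
c=load('w1.npz');X=cloud(c);Z=X[...,2]
v,u=np.mgrid[0:420,0:560]
print('shelf z',np.median(Z[200:240,330:400]),'depth spread',Z[200:240,330:400].std())
b=blob(c,(5,120,60),(18,255,255),(240,0,350,230))[0];print(cv2.boundingRect(b),cv2.contourArea(b))
P=cast(c,b[:,0],.044); uvb=b[:,0]
h=P[(uvb[:,1]>95)&(uvb[:,1]<185)]
vx=cv2.fitLine(h[:,:2].astype(np.float32)*1000,cv2.DIST_L2,0,.01,.01).ravel();d=vx[:2]*np.sign(-vx[1]);m=vx[2:]/1000
s=(P[:,:2]-m)@d;w=(P[:,:2]-m)@[-d[1],d[0]]
print('stick dir',d,np.arctan2(d[1],d[0]),'tip',m+d*s.max(),'len',s.max()-s.min(),'w',np.percentile(w[(s>-.04)&(s<.04)],[5,95]))
roof=(Z>.073)&(Z<.086)&(u>230)&(u<340)&(v>240)&(v<350)
k=cv2.morphologyEx(roof.astype(np.uint8),cv2.MORPH_OPEN,np.ones((3,3)))>0
rect(X,k);print('roof z',np.median(Z[k]))
# contour ray-cast
cs,_=cv2.findContours(k.astype(np.uint8),cv2.RETR_EXTERNAL,cv2.CHAIN_APPROX_NONE);q=max(cs,key=cv2.contourArea)
print('px',cv2.boxPoints(cv2.minAreaRect(q)))
r=cv2.minAreaRect((cast(c,q[:,0],.079)[:,:2]*1000).astype(np.float32));print('cast',r,cv2.boxPoints(r))
E
python3 m1.py
```

```text
shelf z 0.0304027783585412 depth spread 0.025402285702285973
(278, 4, 47, 192) 3827.5
stick dir [ 0.3364 -0.9417] -1.2277558 tip [0.5719 0.1918] len 0.20576449699702568 w [-0.006  0.006]
3915 ((542.6581420898438, 46.267189025878906), (120.9742431640625, 76.90433502197266), 89.6937484741211) 
 [[ 0.5039 -0.014 ]
 [ 0.5808 -0.0144]
 [ 0.5814  0.1065]
 [ 0.5045  0.107 ]]
roof z 0.07933450771154053
px [[242.4887 329.882 ]
 [258.9044 258.7472]
 [314.264  271.5225]
 [297.8483 342.6573]]
cast ((545.931640625, 56.921875), (102.60408782958984, 68.50965881347656), 87.77889251708984) [[509.7143   6.986 ]
 [578.1724   4.3308]
 [582.149  106.8578]
 [513.6909 109.513 ]]
```

```bash
cat >> m1.py <<'E'
P=cast(c,q[:,0],.079)[:,:2]*1000
a=np.array([-.0388,-.99925]);n=np.array([.99925,-.0388]);o=np.array([546,57])
s=(P-o)@a;w=(P-o)@n
for sg in(-1,1):
    k2=(np.sign(w)==sg)&(abs(s)<35)&(abs(w)>28); print('side',np.polyfit(s[k2],w[k2],1),k2.sum())
for sg in(-1,1):
    k2=(np.sign(s)==sg)&(abs(w)<25)&(abs(s)>40); print('end',np.polyfit(w[k2],s[k2],1),s[k2].std())
y=blob(c,(18,110,60),(35,255,255),(230,310,310,360))
print(cv2.minAreaRect(y[0]));P=cast(c,y[0][:,0],.07)[:,:2]*1000
print('yellow s,w',[(f((P-o)@a),f((P-o)@n)) for f in(np.min,np.max,np.mean)])
E
python3 m1.py | tail -7
python3 - <<'E'
import cv2
p=cv2.imread('pics/w1.png')[235:355,220:340];cv2.imwrite('pics/w1c.png',cv2.resize(p,None,fx=4,fy=4))
E
```

```text
[513.6909 109.513 ]]
side [ -0.0005 -33.7132] 49
side [-0.0003 33.4085] 47
end [  0.0089 -49.0552] 1.2293665287170634
end [ 0.0042 47.7807] 0.4603331928252309
((270.09613037109375, 339.51922607421875), (32.555274963378906, 8.04076099395752), 11.309932708740234)
yellow s,w [(np.float64(55.95899683836423), np.float64(-17.1275462288909)), (np.float64(68.5757932287063), np.float64(26.03224441416936)), (np.float64(62.66576714194479), np.float64(6.672674678006508))]
```

View pics/w1c.png

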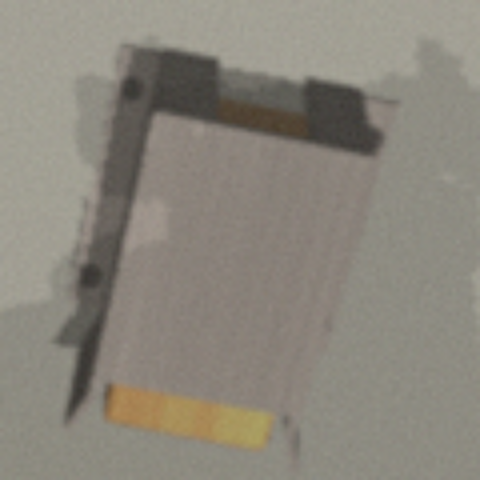

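The crop shows the tabs at the back, the slot between them with the pull visible through it, and the yellow plain end at the mouth. From the fit, sleeve_center is about (0.5454, 0.0446), its axis is at -1.610 rad, and the stick's grip point is (0.5316, 0.3048).

```bash
python3 -c "
from h import *
go([.5316,.3048,.034],[np.pi,0,1.914])"
```

```text
pos [0.5217 0.2014 0.2933] rpy [-3.1414 -0.0001  1.7574] t 1.65 f [-1.2554  0.2359  0.9743]
shift cm [ 9.9748  2.8956 25.9319] rv [-0.0002 -0.0001 -0.1566]
```

>>> {"api": "play_rows", "payload": {
  "motion": [
    [10,2.9,16,0,0,-0.157,1],
    [10,2.9,16,0,0,-0.157,1],
    [10,2.9,16,0,0,-0.157,1],
    [10,2.9,16,0,0,-0.157,1],
    [10,2.9,16,0,0,-0.157,1]
  ]
}}

```text
clock: 2.15
position: [0.5291, 0.3069, 0.1284]
tool_rot: [-3.135, 0.001, 1.918]
force: [-0.5, -1.0, -0.2]
grip_width: 0.0856
finger_force: 0.0
```

```bash
python3 -c "
from h import *
go([.5316,.3048,.034],[np.pi,0,1.914])"
```

```text
pos [0.5291 0.3069 0.1284] rpy [-3.1351  0.0005  1.9175] t 2.15 f [-0.5049 -1.045  -0.2345]
shift cm [-0.278   0.2203  9.4384] rv [-0.0065  0.0006  0.0035]
```

>>> {"api": "play_rows", "payload": {
  "motion": [
    [0,0.1,4,0,0,0,1],
    [0,0.1,7,0,0,0,1],
    [0,0.1,9.6,0,0,0,1],
    [0,0.1,9.6,0,0,0,1],
    [0,0.1,9.6,0,0,0,1]
  ]
}}

```text
clock: 2.65
position: [0.5335, 0.3045, 0.0384]
tool_rot: [3.141, 0.0, 1.913]
force: [-0.8, 0.5, 1.5]
grip_width: 0.0855
finger_force: 0.0
```

```bash
python3 -c "
from h import *
go([.5316,.3048,.034],[np.pi,0,1.914])"
```

```text
pos [0.5335 0.3045 0.0384] rpy [3.1412 0.0001 1.9128] t 2.65 f [-0.7928  0.4544  1.5241]
shift cm [ 0.0954 -0.168   0.443 ] rv [ 0.0004  0.0001 -0.0012]
```

>>> {"api": "play_rows", "payload": {
  "motion": [
    [0.1,-0.15,0.4,0,0,0,1],
    [0.1,-0.15,0.4,0,0,0,-1],
    [0.1,-0.15,0.4,0,0,0,-1],
    [0.1,-0.15,0.4,0,0,0,-1],
    [0.1,-0.15,0.4,0,0,0,-1]
  ],
  "squeeze": 40
}}

```text
clock: 3.15
position: [0.5315, 0.3049, 0.0337]
tool_rot: [3.141, -0.0, 1.913]
force: [0.5, -0.0, 0.3]
grip_width: 0.0284
finger_force: 0.0
```

>>> {"api": "play_rows", "payload": {
  "motion": [
    [0,0,0,0,0,0,-1],
    [0,0,0,0,0,0,-1],
    [0,0,0,0,0,0,-1],
    [0,0,-0.5,0,0,0,-1],
    [0,0,-1.5,0,0,0,-1]
  ]
}}

```text
clock: 3.65
position: [0.5311, 0.3045, 0.0484]
tool_rot: [-3.14, 0.0, 1.913]
force: [-1.8, 0.6, -0.5]
grip_width: 0.0128
finger_force: 39.1
```

>>> {"api": "play_rows", "payload": {
  "motion": [
    [0,0,-3,0,0,0,-1],
    [0,0,-3,0,0,0,-1],
    [0,0,-3,0,0,0,-1],
    [0,0,-3,0,0,0,-1],
    [0,0,-3,0,0,0,-1]
  ]
}}

```text
clock: 4.15
position: [0.5311, 0.3046, 0.0779]
tool_rot: [-3.141, 0.0, 1.913]
force: [0.3, -0.3, -0.3]
grip_width: 0.0128
finger_force: 39.1
```

```bash
python3 -c "
from h import *
a=np.array([np.cos(-1.6096),np.sin(-1.6096)]);C=np.array([.5454,.0446])
g=C+a*(-.061-.02-.12)
print(g)
go([*g,.080],[np.pi,0,1.532])
c=grab('wrist','w2')
b=blob(c,(5,120,60),(18,255,255),minA=300);print([cv2.boundingRect(x) for x in b])"
```

```text
[0.5532 0.2454]
pos [0.5311 0.3046 0.0779] rpy [-3.1406  0.0003  1.9128] t 4.15 f [ 0.3461 -0.307  -0.3497]
shift cm [-6.3149  0.1005 -0.2101] rv [-0.0009  0.0005  0.3808]
[(222, 88, 115, 302)]
```

View pics/w2.png

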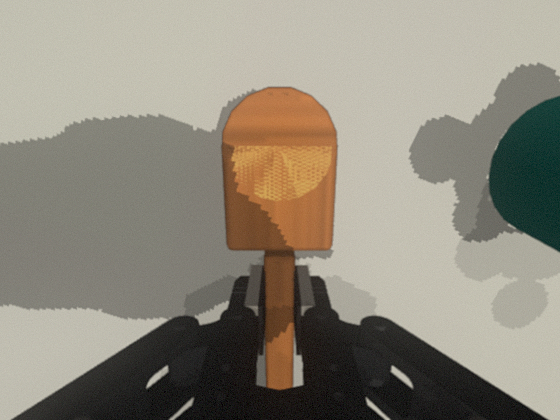

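The stick is in the grip, with the paddle at (280,170) and its end at row 87. I'll check its pitch and where along it the grip sits.

```bash
python3 -c "
from h import *
c=load('w2.npz');X=cloud(c)
p=np.array([.5311,.3046,.0779]);R=Ro.from_euler('xyz',[-3.1406,.0003,1.9128]).as_matrix()
T=(X-p)@R
for r in (95,110,140,170,200,230,245): print(r,np.median(T[r-2:r+3,250:310],axis=(0,1)))
for r in (275,300,330,360): print('h',r,np.median(T[r-3:r+4,275:286],axis=(0,1)))
"
```

```text
95 [ 0.0846 -0.0007 -0.0065]
110 [ 0.0791 -0.0009 -0.0066]
140 [ 0.0676 -0.0009 -0.0066]
170 [ 0.0555 -0.0009 -0.0067]
200 [ 0.0427 -0.0007 -0.0066]
230 [ 0.0292 -0.0009 -0.0066]
245 [ 0.0221 -0.0009 -0.0066]
h 275 [ 0.0095 -0.0005 -0.0106]
h 300 [-0.0032 -0.0004 -0.0106]
h 330 [-0.0194 -0.0004 -0.0107]
h 360 [-0.0371 -0.0004 -0.0104]
```

```bash
cat >> h.py <<'E'
A=-1.6096;a=np.array([np.cos(A),np.sin(A)]);nn=np.array([-a[1],a[0]]);C=np.array([.5454,.0446])
def S(x,w=0): return C+a*x+nn*w   # sleeve coords -> world xy
def tos(p): p=np.asarray(p)[:2]-C; return p@a,p@nn
E
python3 -c "
from h import *
go([*S(-.203),.0779],[np.pi,0,1.532])"
```

```text
pos [0.5311 0.3046 0.0779] rpy [-3.1406  0.0003  1.9128] t 4.2 f [ 0.339  -0.0181 -0.9752]
shift cm [-6.1323  0.1711 -0.0021] rv [-0.0009  0.0005  0.3808]
```

>>> {"api": "play_rows", "payload": {
  "motion": [
    [-1.5,0,0,0,0,0.1,-1],
    [-3,0.1,0,0,0,0.2,-1],
    [-4.5,0.1,0,0,0,0.3,-1],
    [-6.1,0.17,0,0,0,0.381,-1],
    [-6.1,0.17,0,0,0,0.381,-1]
  ]
}}

```text
clock: 4.7
position: [0.5541, 0.2456, 0.0781]
tool_rot: [3.142, 0.002, 1.527]
force: [0.7, 0.2, -0.9]
grip_width: 0.0126
finger_force: 39.1
```

>>> {"api": "play_rows", "payload": {
  "motion": [
    [0,0,1,0,0,0,-1],
    [0,0,2,0,0,0,-1],
    [0,0,3,0,0,0,-1],
    [0,0,3.35,0,0,0,-1],
    [0,0,3.35,0,0,0,-1]
  ]
}}

```text
clock: 5.2
position: [0.553, 0.2479, 0.044]
tool_rot: [-3.14, 0.001, 1.532]
force: [0.4, 0.2, 0.1]
grip_width: 0.0128
finger_force: 39.1
```

```bash
python3 -c "
from h import *
go([*S(-.103),.0444],[np.pi,0,1.532]);print(tos(observe()['position']))
c=grab('scene','s1');print(proj(c,[*S(-.061),.052]))
cv2.imwrite('pics/s1c.png',cv2.resize(c['p'][140:270,220:370,::-1],None,fx=4,fy=4))"
```

```text
pos [0.553  0.2479 0.044 ] rpy [-3.1404  0.0007  1.5323] t 5.2 f [0.4267 0.2233 0.0816]
shift cm [-10.043    0.0277  -0.0327] rv [-0.0012  0.0007  0.0003]
(np.float64(-0.20342929938394252), np.float64(-0.0003112156459501135))
[[290.7957 222.5608]]
```

View pics/s1c.png

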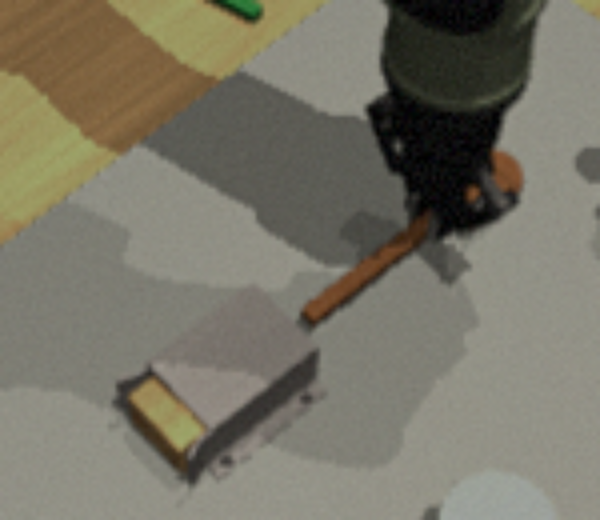

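The stick's tip at (310,315) in the crop is lined up behind the slot, aimed along the sleeve axis. Pushing gently now.

>>> {"api": "play_rows", "payload": {
  "motion": [
    [-0.8,0,0,0,0,0,-1],
    [-1.6,0,0,0,0,0,-1],
    [-2.4,0,0,0,0,0,-1],
    [-3.2,0,0,0,0,0,-1],
    [-4,0,0,0,0,0,-1]
  ]
}}

```text
clock: 5.75
position: [0.552, 0.2072, 0.0451]
tool_rot: [3.141, -0.0, 1.531]
force: [0.3, 1.0, -0.4]
grip_width: 0.0127
finger_force: 39.1
```

>>> {"api": "play_rows", "payload": {
  "motion": [
    [-0.6,0,0,0,0,0,-1],
    [-1.2,0,0,0,0,0,-1],
    [-1.8,0,0,0,0,0,-1],
    [-2.4,0,0,0,0,0,-1],
    [-3,0,0,0,0,0,-1]
  ]
}}

```text
clock: 6.25
position: [0.5507, 0.1776, 0.0449]
tool_rot: [3.142, -0.0, 1.532]
force: [0.5, 1.2, 0.4]
grip_width: 0.0128
finger_force: 39.1
```

>>> {"api": "play_rows", "payload": {
  "motion": [
    [-0.7,0,0,0,0,0,-1],
    [-1.4,0,0,0,0,0,-1],
    [-2.1,0,0,0,0,0,-1],
    [-2.7,0,0,0,0,0,-1],
    [-3,0,0,0,0,0,-1]
  ]
}}

```text
clock: 6.75
position: [0.5496, 0.1471, 0.045]
tool_rot: [-3.142, 0.0, 1.531]
force: [0.4, 0.9, 0.3]
grip_width: 0.0132
finger_force: 39.1
```

```bash
cat > m2.py <<'E'
from h import *
import sys
c=grab('scene',sys.argv[1])
b=blob(c,(18,90,60),(35,255,255),(200,170,330,300))
X=cloud(c)
for q in b[:2]:
    m=np.zeros((420,560),np.uint8);cv2.drawContours(m,[q],-1,255,-1)
    k=(m>0)&(X[...,2]>.062)&(X[...,2]<.08);P=X[k]
    print(cv2.boundingRect(q),k.sum());
    if k.sum()>20:
        t=np.array([tos(p) for p in P]);print('sleeve x range',np.percentile(t[:,0],[1,99]),'w',np.percentile(t[:,1],[1,99]),'z',np.median(P[:,2]));rect(X,k)
E
python3 m2.py s2; python3 -c "
from h import *
s=observe();print(tos(s['position']),s['force'],s['clock'])"
```

```text
(200, 170, 31, 46) 0
(232, 238, 38, 32) 426
sleeve x range [0.0412 0.1286] w [-0.0227  0.0286] z 0.06809743908401536
426 ((544.4285278320312, -39.611244201660156), (89.84651947021484, 54.81068420410156), 87.44532775878906) 
 [[ 0.515  -0.0833]
 [ 0.5698 -0.0857]
 [ 0.5738  0.004 ]
 [ 0.5191  0.0065]]
(np.float64(-0.10235197678410891), np.float64(0.00021738614301585753)) [-0.1513 -0.1462  0.5758] 6.8
```

Box is out by 73 mm. Now I'll withdraw the stick and lay it down.

>>> {"api": "play_rows", "payload": {
  "motion": [
    [2,0,0,0,0,0,-1],
    [5,0,0,0,0,0,-1],
    [8,0,0,0,0,0,-1],
    [11.5,0,0,0,0,0,-1],
    [14.3,0,0,0,0,0,-1]
  ]
}}

```text
clock: 7.3
position: [0.5548, 0.2931, 0.0448]
tool_rot: [-3.141, -0.0, 1.533]
force: [0.1, 0.1, -0.6]
grip_width: 0.0126
finger_force: 39.1
```

>>> {"api": "play_rows", "payload": {
  "motion": [
    [0,0,0,0,0,0,-1],
    [0,0,0.4,0,0,0,-1],
    [0,0,0.8,0,0,0,-1],
    [0,0,0.95,0,0,0,-1],
    [0,0,0.95,0,0,0,-1]
  ]
}}

```text
clock: 7.8
position: [0.5552, 0.29, 0.0351]
tool_rot: [-3.141, 0.001, 1.531]
force: [0.4, 1.0, -0.7]
grip_width: 0.0128
finger_force: 39.1
```

```bash
python3 -c "
from h import *
go([*S(-.245),.0335],[np.pi,0,1.532])"
```

```text
pos [0.5552 0.29   0.0351] rpy [-3.1411  0.0005  1.5307] t 7.8 f [ 0.3821  0.9616 -0.6903]
shift cm [-0.0566 -0.0236  0.1567] rv [-0.0005  0.0005 -0.0013]
```

>>> {"api": "play_rows", "payload": {
  "motion": [
    [0,0,0.15,0,0,0,-1],
    [0,0,0.15,0,0,0,-0.5],
    [0,0,0.15,0,0,0,0],
    [0,0,0.15,0,0,0,1],
    [0,0,0.15,0,0,0,1]
  ]
}}

```text
clock: 8.3
position: [0.5552, 0.2909, 0.034]
tool_rot: [3.142, -0.0, 1.532]
force: [0.8, 0.6, -0.3]
grip_width: 0.0642
finger_force: 0.0
```

>>> {"api": "play_rows", "payload": {
  "motion": [
    [0,0,-0.5,0,0,0,1],
    [0,0,-3,0,0,0,1],
    [0,0,-7,0,0,0,1],
    [0,0,-11,0,0,0,1],
    [0,0,-12.5,0,0,0,1]
  ]
}}

```text
clock: 8.8
position: [0.5565, 0.2913, 0.1631]
tool_rot: [3.138, -0.003, 1.531]
force: [0.9, 0.6, 0.7]
grip_width: 0.0851
finger_force: 0.0
```

```bash
python3 -c "
from h import *
print(tos([.5444,-.0396]))
go([*S(.087,0),.12],[np.pi,0,1.532])
c=grab('wrist','w3');X=cloud(c);T=X[...,2]
b=blob(c,(5,120,60),(18,255,255),minA=300)
for q in b:
  m=np.zeros((420,560),np.uint8);cv2.drawContours(m,[q],-1,1,-1);k=(m>0);print(cv2.boundingRect(q),np.percentile(X[k][:,2],[5,50,95]));rect(X,k)
"
```

```text
(np.float64(0.08417541086493419), np.float64(0.0022672021787922274))
pos [0.5565 0.2913 0.1631] rpy [ 3.1378 -0.0026  1.5314] t 8.8 f [0.9318 0.5927 0.7377]
shift cm [-33.4045  -0.1467   4.2207] rv [ 0.0038 -0.0026 -0.0006]
(248, 101, 59, 235) [0.0392 0.0407 0.0449]
6796 ((554.2891845703125, 273.5600891113281), (207.14547729492188, 46.171504974365234), 88.18939208984375) 
 [[0.5279 0.1708]
 [0.5741 0.1693]
 [0.5806 0.3764]
 [0.5345 0.3778]]
(0, 221, 61, 116) [-0.0009  0.0002  0.0013]
4977 ((377.14166259765625, 284.212890625), (387.9718322753906, 98.00557708740234), 39.40485763549805) 
 [[0.1961 0.1989]
 [0.2584 0.1232]
 [0.5581 0.3695]
 [0.4959 0.4452]]
(533, 0, 27, 29) [0.2144 0.2159 0.2172]
457 ((593.0439453125, 382.37554931640625), (73.97382354736328, 8.109001159667969), 14.004250526428223) 
 [[0.5562 0.3774]
 [0.5581 0.3695]
 [0.6299 0.3874]
 [0.628  0.3953]]
```

The stick is lying flat from y = 0.17 to 0.38, clear of the sleeve. Going to the box.

>>> {"api": "play_rows", "payload": {
  "motion": [
    [-33.4,-0.15,0,0,0,0,1],
    [-33.4,-0.15,0,0,0,0,1],
    [-33.4,-0.15,0,0,0,0,1],
    [-33.4,-0.15,0,0,0,0,1],
    [-33.4,-0.15,0,0,0,0,1]
  ]
}}

```text
clock: 9.35
position: [0.5436, 0.0393, 0.1587]
tool_rot: [-3.141, 0.0, 1.532]
force: [1.8, 0.1, -0.0]
grip_width: 0.0851
finger_force: 0.0
```

>>> {"api": "play_rows", "payload": {
  "motion": [
    [-4.5,0,2,0,0,0,1],
    [-8.4,0,4,0,0,0,1],
    [-8.4,0,4,0,0,0,1],
    [-8.4,0,4,0,0,0,1],
    [-8.4,0,4,0,0,0,1]
  ]
}}

```text
clock: 9.85
position: [0.5412, -0.0417, 0.119]
tool_rot: [3.142, -0.0, 1.533]
force: [0.8, -1.0, -0.4]
grip_width: 0.0851
finger_force: 0.0
```

```bash
python3 -c "
from h import *
go([*S(.087,0.001),.037],[np.pi,0,1.532])
print(observe()['qpos'])
c=grab('wrist','w4');X=cloud(c)
for q in blob(c,(18,90,60),(35,255,255),minA=300)[:3]:
  m=np.zeros((420,560),np.uint8);cv2.drawContours(m,[q],-1,1,-1);k=(m>0)&(abs(X[...,2]-.07)<.006)
  if k.sum()>50:
    r=rect(X,k);print(tos(np.array(r[0])/1000))
"
```

```text
pos [ 0.5412 -0.0417  0.119 ] rpy [ 3.1415 -0.0004  1.5329] t 9.85 f [ 0.7991 -1.0289 -0.4156]
shift cm [-0.0591  0.186   8.2005] rv [ 0.0001 -0.0004  0.0009]
[-0.2846  0.5752  0.3506  1.9285 -0.2992  0.6883  0.209 ]
5425 ((542.3785400390625, -18.67270278930664), (50.14337921142578, 55.48230743408203), 87.87984466552734) 
 [[ 0.5137 -0.0427]
 [ 0.5692 -0.0448]
 [ 0.571   0.0054]
 [ 0.5156  0.0074]]
(np.float64(0.06334228744360444), np.float64(-0.0005645883201694597))
1416 ((545.905517578125, -72.11625671386719), (23.68979263305664, 43.734474182128906), 87.996337890625) 
 [[ 0.5236 -0.0832]
 [ 0.5673 -0.0847]
 [ 0.5682 -0.061 ]
 [ 0.5245 -0.0595]]
(np.float64(0.11660878542659457), np.float64(0.00503302003309817))
```

>>> {"api": "play_rows", "payload": {
  "motion": [
    [0,0.08,3,0,0,0,1],
    [0,0.08,5,0,0,0,1],
    [0,0.08,7,0,0,0,1],
    [0,0.08,8.2,0,0,0,1],
    [0,0.08,8.2,0,0,0,1]
  ]
}}

```text
clock: 10.4
position: [0.5413, -0.042, 0.036]
tool_rot: [-3.14, -0.0, 1.533]
force: [-0.3, -0.6, 0.9]
grip_width: 0.0856
finger_force: 0.0
```

>>> {"api": "play_rows", "payload": {
  "motion": [
    [0,0,0,0,0,0,-1],
    [0,0,0,0,0,0,-1],
    [0,0,0,0,0,0,-1],
    [0,0,0,0,0,0,-1],
    [0,0,0,0,0,0,-1]
  ],
  "squeeze": 40
}}

```text
clock: 10.9
position: [0.5424, -0.0427, 0.038]
tool_rot: [3.14, -0.0, 1.532]
force: [-0.1, 0.3, 4.7]
grip_width: 0.0553
finger_force: 42.4
```

```bash
python3 -c "
from h import *
s=observe();print(tos(s['position']),s['position'],s['tool_rot'],s['force'],s['grip_width'],s['finger_force'])"
```

```text
(np.float64(0.08731754911499784), np.float64(0.0003610203787168025)) [ 0.5424 -0.0427  0.038 ] [ 3.1401 -0.0003  1.5319] [-0.0743  0.3481  4.6718] 0.055296383914760036 42.368568778038025
```

>>> {"api": "play_rows", "payload": {
  "motion": [
    [-1,0,0,0,0,0,-1],
    [-2.5,0,0,0,0,0,-1],
    [-4,0,0,0,0,0,-1],
    [-5.5,0,0,0,0,0,-1],
    [-7.5,0,-0.5,0,0,0,-1]
  ]
}}

```text
clock: 11.4
position: [0.539, -0.1178, 0.0423]
tool_rot: [3.141, -0.0, 1.533]
force: [0.1, -0.7, -2.3]
grip_width: 0.0557
finger_force: 43.1
```

>>> {"api": "play_rows", "payload": {
  "motion": [
    [-1,0,-1,0,0,0,-1],
    [-1,0,-2,0,0,0.14,-1],
    [-1,0,-2,0,0,0.28,-1],
    [-1,0,-2,0,0,0.42,-1],
    [-1,0,-2,0,0,0.56,-1]
  ]
}}

```text
clock: 11.9
position: [0.5388, -0.1275, 0.0629]
tool_rot: [3.141, -0.001, 0.966]
force: [0.5, -0.1, -2.5]
grip_width: 0.0554
finger_force: 43.1
```

>>> {"api": "play_rows", "payload": {
  "motion": [
    [0,0,0,0,0,0.14,-1],
    [0,0,0,0,0,0.28,-1],
    [0,0,0,0,0,0.42,-1],
    [0,0,0,0,0,0.56,-1],
    [0,0,0,0,0,0.7,-1]
  ]
}}

```text
clock: 12.4
position: [0.5388, -0.1273, 0.0628]
tool_rot: [-3.141, -0.001, 0.266]
force: [0.3, 0.1, -3.1]
grip_width: 0.0554
finger_force: 43.1
```

```bash
python3 -c "
from h import *
s=observe();print(tos(s['position']),s['qpos'],s['grip_width'],s['finger_force'])
go([*S(.17,0),.0385],[np.pi,0,1.532-np.pi/2])"
```

```text
(np.float64(0.17204701150031373), np.float64(9.79942291584496e-05)) [-0.2977  0.7583  0.6186  1.9358 -0.697   0.672  -0.5456] 0.05541760489226773 43.102810978889465
pos [ 0.5388 -0.1273  0.0628] rpy [-3.1411 -0.0012  0.2663] t 12.4 f [ 0.3208  0.1264 -3.0852]
shift cm [ 0.0493 -0.197   2.4292] rv [-0.0007 -0.0011  0.3051]
```

>>> {"api": "play_rows", "payload": {
  "motion": [
    [0,0,0.5,0,0,0.14,-1],
    [0,0,1,0,0,0.28,-1],
    [0,0,1.6,0,0,0.305,-1],
    [0,0,2.2,0,0,0.305,-1],
    [0,0,2.4,0,0,0.305,-1]
  ]
}}

```text
clock: 12.9
position: [0.5384, -0.1274, 0.0379]
tool_rot: [-3.141, 0.0, -0.03]
force: [-10.4, 8.8, 43.1]
grip_width: 0.0556
finger_force: 48.5
```

>>> {"api": "play_rows", "payload": {
  "motion": [
    [0,0,0.1,0,0,0,-1],
    [0,0,0.1,0,0,0,0],
    [0,0,0.1,0,0,0,1],
    [0,0,0.1,0,0,0,1],
    [0,0,0.1,0,0,0,1]
  ]
}}

```text
clock: 13.4
position: [0.5386, -0.1279, 0.037]
tool_rot: [-3.141, -0.0, -0.032]
force: [-0.2, -0.4, -1.0]
grip_width: 0.0852
finger_force: 0.0
```

>>> {"api": "play_rows", "payload": {
  "motion": [
    [0,0,-2,0,0,0,1],
    [0,0,-5,0,0,0,1],
    [0,0,-8,0,0,0,1],
    [0,0,-8,0,0,-0.14,1],
    [0,0,-8,0,0,-0.28,1]
  ]
}}

```text
clock: 13.9
position: [0.5389, -0.1277, 0.1176]
tool_rot: [3.141, -0.001, 0.254]
force: [-0.9, 0.3, -0.6]
grip_width: 0.0852
finger_force: 0.0
```

>>> {"api": "play_rows", "payload": {
  "motion": [
    [0,0,0,0,0,-0.14,1],
    [0,0,0,0,0,-0.28,1],
    [0,0,0,0,0,-0.42,1],
    [0,0,0,0,0,-0.56,1],
    [0,0,0,0,0,-0.7,1]
  ]
}}

```text
clock: 14.4
position: [0.5385, -0.1279, 0.117]
tool_rot: [3.141, 0.0, 0.953]
force: [-0.2, -0.8, -0.3]
grip_width: 0.0855
finger_force: 0.0
```

>>> {"api": "play_rows", "payload": {
  "motion": [
    [0,0,0,0,0,-0.14,1],
    [0,0,0,0,0,-0.28,1],
    [0,0,0,0,0,-0.42,1],
    [0,0,0,0,0,-0.56,1],
    [0,0,0,0,0,-0.7,1]
  ]
}}

```text
clock: 14.9
position: [0.5385, -0.1279, 0.117]
tool_rot: [3.141, 0.0, 1.653]
force: [0.4, -0.5, 0.8]
grip_width: 0.0854
finger_force: 0.0
```

>>> {"api": "play_rows", "payload": {
  "motion": [
    [0,0,0,0,0,-0.14,1],
    [0,0,0,0,0,-0.28,1],
    [0,0,0,0,0,-0.42,1],
    [0,0,0,0,0,-0.56,1],
    [0,0,0,0,0,-0.7,1]
  ]
}}

```text
clock: 15.4
position: [0.5385, -0.128, 0.117]
tool_rot: [3.142, 0.0, 2.353]
force: [0.5, 0.3, -0.0]
grip_width: 0.0852
finger_force: 0.0
```

```bash
python3 -c "
from h import *
s=observe();print(s['qpos'])
go([*S(.172,0),.0385],[np.pi,0,1.532+np.pi/2])
c=grab('wrist','w5')"
```

```text
[ 0.0308  0.5667  0.1319  1.8939 -0.1112  0.6877  1.0106]
pos [ 0.5385 -0.128   0.117 ] rpy [3.1416 0.0002 2.3531] t 15.4 f [ 0.4623  0.2649 -0.0199]
shift cm [0.034  0.0661 7.8465] rv [-0.0001  0.0002 -0.7497]
```

View pics/w5.png

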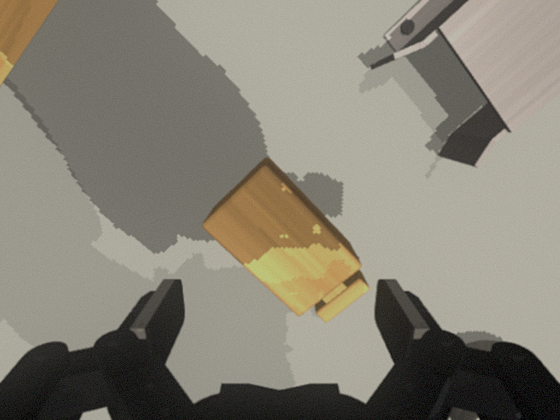

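The box stands on the shelf at (285,240), with its pull at (340,300), towards world +x. Next I'll measure it and regrasp.

```bash
python3 -c "
from h import *
c=load('w5.npz');X=cloud(c)
v,u=np.mgrid[0:420,0:560]
k=(abs(X[...,2]-.07)<.006)&(v>150)&(v<325)&(u>195)&(u<372)
k=cv2.morphologyEx(k.astype(np.uint8),cv2.MORPH_OPEN,np.ones((3,3)))>0
r=rect(X,k);print('z',np.median(X[k][:,2]))
P=X[k];q=np.linalg.lstsq(np.c_[P[:,:2],np.ones(len(P))],P[:,2],rcond=None)[0];print(q)
"
```

```text
12081 ((540.4834594726562, -127.30902862548828), (56.334651947021484, 89.94952392578125), 88.08912658691406) 
 [[ 0.4946 -0.154 ]
 [ 0.5845 -0.157 ]
 [ 0.5864 -0.1007]
 [ 0.4965 -0.0977]]
z 0.07030656043182028
[ 0.0028 -0.0077  0.0678]
```

>>> {"api": "play_rows", "payload": {
  "motion": [
    [0,0,0,0,0,-0.14,1],
    [0,0,0,0,0,-0.28,1],
    [0,0,0,0,0,-0.42,1],
    [0,0,0,0,0,-0.56,1],
    [0,0,0,0,0,-0.7,1]
  ]
}}

```text
clock: 15.95
position: [0.5384, -0.1279, 0.1169]
tool_rot: [-3.141, -0.0, 3.05]
force: [0.2, 0.1, 0.0]
grip_width: 0.0854
finger_force: 0.0
```

```bash
python3 -c "
from h import *
print(observe()['qpos'])
go([.5405,-.1273,.040],[np.pi,0,3.108])"
```

```text
[ 0.1685  0.5609 -0.0583  1.8864  0.0486  0.6957  1.5609]
pos [ 0.5384 -0.1279  0.1169] rpy [-3.1415 -0.0001  3.0499] t 15.95 f [0.2169 0.0926 0.0094]
shift cm [-0.2013  0.0829  7.6886] rv [-0.0001 -0.0001 -0.0581]
```

>>> {"api": "play_rows", "payload": {
  "motion": [
    [-0.2,0.08,2.5,0,0,-0.058,1],
    [-0.2,0.08,5,0,0,-0.058,1],
    [-0.2,0.08,7,0,0,-0.058,1],
    [-0.2,0.08,7.7,0,0,-0.058,1],
    [-0.2,0.08,7.7,0,0,-0.058,1]
  ]
}}

```text
clock: 16.45
position: [0.5401, -0.1272, 0.0394]
tool_rot: [3.142, -0.001, 3.104]
force: [0.2, 0.4, -0.1]
grip_width: 0.0859
finger_force: 0.0
```

>>> {"api": "play_rows", "payload": {
  "motion": [
    [0,0,0,0,0,0,-1],
    [0,0,0,0,0,0,-1],
    [0,0,0,0,0,0,-1],
    [0,0,0,0,0,0,-1],
    [0,0,0,0,0,0,-1]
  ],
  "squeeze": 40
}}

```text
clock: 16.95
position: [0.5411, -0.1273, 0.0411]
tool_rot: [-3.141, 0.002, 3.104]
force: [-1.2, 0.5, 5.5]
grip_width: 0.0553
finger_force: 42.2
```

>>> {"api": "play_rows", "payload": {
  "motion": [
    [0,0,-1,0,0,0,-1],
    [0,0,-2,0,0,0.14,-1],
    [0,0,-2,0,0,0.28,-1],
    [0,0,-2,0,0,0.42,-1],
    [0,0,-2,0,0,0.56,-1]
  ]
}}

```text
clock: 17.45
position: [0.5409, -0.1272, 0.0611]
tool_rot: [3.141, 0.001, 2.539]
force: [-0.2, -1.2, -2.1]
grip_width: 0.0553
finger_force: 43.6
```

>>> {"api": "play_rows", "payload": {
  "motion": [
    [0,0,0,0,0,0.14,-1],
    [0,0,0,0,0,0.28,-1],
    [0,0,0,0,0,0.42,-1],
    [0,0,0,0,0,0.56,-1],
    [0,0,0,0,0,0.7,-1]
  ]
}}

```text
clock: 17.95
position: [0.5409, -0.1269, 0.061]
tool_rot: [3.14, -0.0, 1.839]
force: [0.3, 0.8, -1.8]
grip_width: 0.0555
finger_force: 43.6
```

```bash
python3 -c "
from h import *
print(observe()['qpos'])
go([*S(.140,0),.041],[np.pi,0,1.532])"
```

```text
[-0.0675  0.6767  0.2703  1.9198 -0.3096  0.5843  0.674 ]
pos [ 0.5409 -0.1269  0.061 ] rpy [ 3.1403 -0.0004  1.839 ] t 17.95 f [ 0.2634  0.8037 -1.833 ]
shift cm [3.0723 0.7479 1.9988] rv [ 0.0012 -0.0006  0.307 ]
```

>>> {"api": "play_rows", "payload": {
  "motion": [
    [0,0,0,0,0,0.14,-1],
    [0,0,0,0,0,0.28,-1],
    [0.5,0.2,0.5,0,0,0.307,-1],
    [1.5,0.4,1,0,0,0.307,-1],
    [2.2,0.55,1.4,0,0,0.307,-1]
  ]
}}

```text
clock: 18.45
position: [0.5397, -0.1029, 0.0456]
tool_rot: [-3.141, -0.001, 1.542]
force: [-0.0, 0.9, -1.8]
grip_width: 0.0555
finger_force: 43.6
```

```bash
python3 -c "
from h import *
go([*S(.140,0),.0425],[np.pi,0,1.532])
go([*S(.140,0),.0425],[np.pi,0,1.532])
c=grab('wrist','w6');X=cloud(c)
v,u=np.mgrid[0:420,0:560]
for lo,hi in((.065,.09),):
  hs=cv2.cvtColor(c['p'],cv2.COLOR_RGB2HSV)
  k=(X[...,2]>lo)&(X[...,2]<hi)&(hs[...,0]>8)&(hs[...,0]<35)&(hs[...,1]>90)
  k=cv2.morphologyEx(k.astype(np.uint8),cv2.MORPH_OPEN,np.ones((5,5)))
  n,l,st,_=cv2.connectedComponentsWithStats(k)
  for i in range(1,n):
    if st[i,4]>500: print(st[i]);r=rect(X,l==i);print(tos(np.array(r[0])/1000),np.median(X[l==i][:,2]))
s=observe();print(tos(s['position']),s['position'])
"
```

```text
pos [ 0.5397 -0.1029  0.0456] rpy [-3.1413 -0.0009  1.5418] t 18.45 f [-0.0102  0.9293 -1.7664]
shift cm [0.7618 0.0005 0.3063] rv [-0.0003 -0.0009  0.0098]
pos [ 0.5397 -0.1029  0.0456] rpy [-3.1413 -0.0009  1.5418] t 18.45 f [-0.0102  0.9293 -1.7664]
shift cm [0.7618 0.0005 0.3063] rv [-0.0003 -0.0009  0.0098]
[  204   203   150   186 25198]
25198 ((538.6682739257812, -98.76756286621094), (81.8621826171875, 58.060794830322266), 88.75743865966797) 
 [[ 0.5088 -0.1391]
 [ 0.5668 -0.1403]
 [ 0.5686 -0.0585]
 [ 0.5105 -0.0572]]
(np.float64(0.14352079049380514), np.float64(-0.001164866588305781)) 0.0747424234605383
(np.float64(0.146443279787374), np.float64(-0.0002533555625540562)) [ 0.5395 -0.1017  0.0449]
```

View pics/w6.png

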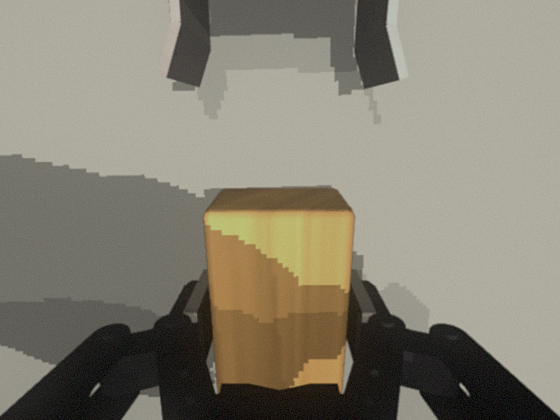

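The held box's leading edge spans columns 206–354 and the mouth flares 200–360, so both are centred at about 280. Inserting.

>>> {"api": "play_rows", "payload": {
  "motion": [
    [0.6,0,0.1,0,0,0.01,-1],
    [1.4,0,0.25,0,0,0.01,-1],
    [2.2,0,0.25,0,0,0.01,-1],
    [3,0,0.25,0,0,0.01,-1],
    [3.8,0,0.25,0,0,0.01,-1]
  ]
}}

```text
clock: 19.0
position: [0.5412, -0.0657, 0.0435]
tool_rot: [3.142, -0.0, 1.528]
force: [0.2, -1.1, -2.1]
grip_width: 0.0555
finger_force: 43.6
```

>>> {"api": "play_rows", "payload": {
  "motion": [
    [0.6,0,0,0,0,0,-1],
    [1.2,0,0,0,0,0,-1],
    [1.8,0,0,0,0,0,-1],
    [2.4,0,0,0,0,0,-1],
    [2.9,0,0,0,0,0,-1]
  ]
}}

```text
clock: 19.5
position: [0.5424, -0.0371, 0.0434]
tool_rot: [-3.142, 0.0, 1.528]
force: [-0.6, -0.4, -2.2]
grip_width: 0.0553
finger_force: 43.6
```

```bash
python3 -c "
from h import *
s=observe();print(tos(s['position']),s['force'],s['moment'])
go([*S(.077,0),.0415],[np.pi,0,1.532])"
```

```text
(np.float64(0.08173599537468357), np.float64(0.0001869224625563934)) [-0.5613 -0.4448 -2.2033] [ 0.0502 -0.0138  0.0146]
pos [ 0.5424 -0.0371  0.0434] rpy [-3.1416  0.      1.5278] t 19.5 f [-0.5613 -0.4448 -2.2033]
shift cm [ 0.4735 -0.0207  0.193 ] rv [-0.      0.     -0.0042]
```

>>> {"api": "play_rows", "payload": {
  "motion": [
    [0.4,0,0,0,0,0,-1],
    [0.4,0,0.2,0,0,0,-1],
    [0.4,0,0.2,0,0,0,-1],
    [0.4,0,0.2,0,0,0,1],
    [0.4,0,0.2,0,0,0,1]
  ]
}}

```text
clock: 20.0
position: [0.5427, -0.0339, 0.0415]
tool_rot: [3.141, 0.0, 1.527]
force: [0.4, 0.1, 0.3]
grip_width: 0.0818
finger_force: 0.0
```

>>> {"api": "play_rows", "payload": {
  "motion": [
    [0,0,0,0,0,0,1],
    [0,0,-2,0,0,0,1],
    [0,0,-5,0,0,0,1],
    [0,0,-8,0,0,0,1],
    [-5,0,-8,0,0,0,1]
  ]
}}

```text
clock: 20.5
position: [0.5433, -0.0772, 0.1243]
tool_rot: [3.137, -0.003, 1.538]
force: [1.3, -1.2, -1.0]
grip_width: 0.0855
finger_force: 0.0
```

>>> {"api": "play_rows", "payload": {
  "motion": [
    [-5,0,0,0,0,0,-1],
    [-5.5,0,0,0,0,0,-1],
    [-5.5,0,0,0,0,0,-1],
    [-5.5,0,0,0,0,0,-1],
    [-5.5,0,0,0,0,0,-1]
  ]
}}

```text
clock: 21.0
position: [0.5382, -0.137, 0.1213]
tool_rot: [-3.141, -0.001, 1.53]
force: [-0.6, 0.4, -0.7]
grip_width: 0.0123
finger_force: 0.0
```

```bash
python3 -c "
from h import *
s=observe();print(tos(s['position']))
go([*S(.180,0),.040],[np.pi,0,1.532])
c=grab('wrist','w7');X=cloud(c)
hs=cv2.cvtColor(c['p'],cv2.COLOR_RGB2HSV)
for lo,hi in((.066,.074),(.059,.0655)):
  k=(X[...,2]>lo)&(X[...,2]<hi)&(hs[...,0]>8)&(hs[...,0]<35)&(hs[...,1]>90)
  k=cv2.morphologyEx(k.astype(np.uint8),cv2.MORPH_OPEN,np.ones((5,5)))
  n,l,st,_=cv2.connectedComponentsWithStats(k)
  for i in range(1,n):
    if st[i,4]>150: print(st[i]);r=rect(X,l==i);print(tos(np.array(r[0])/1000),np.median(X[l==i][:,2]))
"
```

```text
(np.float64(0.18178830796546064), np.float64(-0.00010600296256330613))
pos [ 0.5382 -0.137   0.1213] rpy [-3.1413 -0.0005  1.5295] t 21.0 f [-0.6043  0.3577 -0.73  ]
shift cm [0.1744 0.0121 8.1301] rv [-0.0002 -0.0005 -0.0025]
[225   0  10  49 307]
307 ((516.4764404296875, -14.274269104003906), (23.005739212036133, 4.503652095794678), 88.602783203125) 
 [[ 0.5139 -0.0257]
 [ 0.5184 -0.0258]
 [ 0.519  -0.0028]
 [ 0.5145 -0.0027]]
(np.float64(0.05995200915308169), np.float64(-0.02661782221100915)) 0.0697340349928576
[  229     0   104   148 13636]
13636 ((541.2601318359375, -41.4005241394043), (75.27101135253906, 55.52131271362305), 87.29686737060547) 
 [[ 0.5118 -0.0777]
 [ 0.5672 -0.0803]
 [ 0.5708 -0.0051]
 [ 0.5153 -0.0025]]
(np.float64(0.08609638747185379), np.float64(-0.0008004529745681658)) 0.07031988203898101
[ 247  148   65   32 1177]
1177 ((538.4093017578125, -87.76617431640625), (39.67018127441406, 18.277233123779297), 8.900001525878906) 
 [[ 0.5174 -0.0818]
 [ 0.5202 -0.0999]
 [ 0.5594 -0.0937]
 [ 0.5566 -0.0757]]
(np.float64(0.13253772998767824), np.float64(-0.0018504309735472176)) 0.06293674242810134
```

>>> {"api": "play_rows", "payload": {
  "motion": [
    [0,-0.1,2.5,0,0,0,-1],
    [0,-0.1,5,0,0,0,-1],
    [0,-0.1,7,0,0,0,-1],
    [0,-0.1,8.1,0,0,0,-1],
    [0,-0.1,8.1,0,0,0,-1]
  ]
}}

```text
clock: 21.55
position: [0.5365, -0.1378, 0.0394]
tool_rot: [-3.14, -0.0, 1.529]
force: [0.0, -0.4, 0.9]
grip_width: -0.0
finger_force: 0.0
```

>>> {"api": "play_rows", "payload": {
  "motion": [
    [1,0,0,0,0,0,-1],
    [2,0,0,0,0,0,-1],
    [3,0,0,0,0,0,-1],
    [4,0,0,0,0,0,-1],
    [5,0,0,0,0,0,-1]
  ]
}}

```text
clock: 22.05
position: [0.5395, -0.0874, 0.0408]
tool_rot: [3.141, 0.0, 1.528]
force: [0.1, -2.2, 0.3]
grip_width: 0.0002
finger_force: 0.8
```

>>> {"api": "play_rows", "payload": {
  "motion": [
    [0.8,0,0,0,0,0,-1],
    [1.6,0,0,0,0,0,-1],
    [2.4,0,0,0,0,0,-1],
    [3.2,0,0,0,0,0,-1],
    [4,0,0,0,0,0,-1]
  ]
}}

```text
clock: 22.55
position: [0.5409, -0.048, 0.0404]
tool_rot: [-3.142, 0.0, 1.528]
force: [-0.6, -1.3, 1.0]
grip_width: -0.0001
finger_force: 0.8
```

```bash
python3 m2.py s3; python3 -c "
from h import *
s=observe();print(tos(s['position']),s['position'],s['force'])"
```

```text
(257, 236, 14, 17) 122
sleeve x range [0.0355 0.0619] w [-0.0158  0.0267] z 0.06840926534578992
122 ((548.61474609375, -3.785491943359375), (26.327163696289062, 45.23350143432617), 83.0336685180664) 
 [[ 0.5246 -0.0141]
 [ 0.5695 -0.0196]
 [ 0.5727  0.0065]
 [ 0.5278  0.012 ]]
(np.float64(0.09107275340411097), np.float64(-0.0008906619670214428)) [ 0.541  -0.0464  0.0403] [0.7868 1.3706 0.2674]
```

>>> {"api": "play_rows", "payload": {
  "motion": [
    [0.5,0,0,0,0,0,-1],
    [1,0,0,0,0,0,-1],
    [1.5,0,0,0,0,0,-1],
    [2,0,0,0,0,0,-1],
    [2.4,0,0,0,0,0,-1]
  ]
}}

```text
clock: 23.1
position: [0.5419, -0.0241, 0.0404]
tool_rot: [-3.141, -0.0, 1.528]
force: [0.5, -1.4, -1.5]
grip_width: 0.0001
finger_force: 0.4
```

>>> {"api": "play_rows", "payload": {
  "motion": [
    [0.05,0,0,0,0,0,-1],
    [0.1,0,0,0,0,0,-1],
    [0.15,0,0,0,0,0,-1],
    [0.2,0,0,0,0,0,-1],
    [0.2,0,0,0,0,0,-1]
  ]
}}

```text
clock: 23.6
position: [0.542, -0.0227, 0.0405]
tool_rot: [3.142, 0.0, 1.527]
force: [0.4, -1.6, 1.0]
grip_width: 0.0004
finger_force: 0.5
```

```bash
python3 -c "
from h import *
s=observe();print(tos(s['position']),s['position'],s['force'])"
```

```text
(np.float64(0.06742714819655803), np.float64(-0.0007376059085512322)) [ 0.542  -0.0227  0.0405] [ 0.4044 -1.6434  1.0021]
```

Not at the tabs yet, so I'll creep forward until the force rises.

>>> {"api": "play_rows", "payload": {
  "motion": [
    [0.05,0,0,0,0,0,-1],
    [0.1,0,0,0,0,0,-1],
    [0.15,0,0,0,0,0,-1],
    [0.2,0,0,0,0,0,-1],
    [0.2,0,0,0,0,0,-1]
  ]
}}

```text
clock: 24.1
position: [0.5421, -0.0205, 0.0404]
tool_rot: [-3.142, -0.0, 1.528]
force: [0.8, -0.8, 1.5]
grip_width: -0.0001
finger_force: 0.4
```

>>> {"api": "play_rows", "payload": {
  "motion": [
    [0.02,0,0,0,0,0,-1],
    [0.04,0,0,0,0,0,-1],
    [0.06,0,0,0,0,0,-1],
    [0.08,0,0,0,0,0,-1],
    [0.1,0,0,0,0,0,-1]
  ]
}}

```text
clock: 24.6
position: [0.5423, -0.0202, 0.0405]
tool_rot: [3.141, 0.001, 1.527]
force: [1.5, -7.0, -0.4]
grip_width: 0.0
finger_force: 3.4
```

>>> {"api": "play_rows", "payload": {
  "motion": [
    [0.02,0,0,0,0,0,-1],
    [0.04,0,0,0,0,0,-1],
    [0.06,0,0,0,0,0,-1],
    [0.06,0,0,0,0,0,-1],
    [0.06,0,0,0,0,0,-1]
  ]
}}

```text
clock: 25.1
position: [0.5424, -0.0202, 0.0405]
tool_rot: [3.141, 0.001, 1.527]
force: [1.4, -8.4, -1.0]
grip_width: -0.0004
finger_force: 4.5
```

```bash
python3 -c "
from h import *
s=observe();print(tos(s['position']),s['position'],s['force'])"
```

```text
(np.float64(0.06481836410645139), np.float64(-0.0004853428627613697)) [ 0.5424 -0.0202  0.0405] [ 1.4115 -8.3773 -0.9904]
```

The box has stopped against the tabs: the pull face is at about +53.8 mm and 53.5 was expected. Backing off to check.

>>> {"api": "play_rows", "payload": {
  "motion": [
    [-1,0,0,0,0,0,-1],
    [-3,0,0,0,0,0,-1],
    [-5,0,0,0,0,0,-1],
    [-7,0,-3,0,0,0,-1],
    [-9,0,-7,0,0,0,-1]
  ]
}}

```text
clock: 25.6
position: [0.537, -0.1098, 0.11]
tool_rot: [-3.138, -0.0, 1.528]
force: [0.4, -0.2, 1.6]
grip_width: -0.0001
finger_force: 0.0
```

>>> {"api": "play_rows", "payload": {
  "motion": [
    [-1,0,-4,0,0,0,-1],
    [-2,0,-8,0,0,0,-1],
    [-3,0,-12,0,0,0,-1],
    [-3,0,-12,0,0,0,-1],
    [-3,0,-12,0,0,0,-1]
  ]
}}

```text
clock: 26.1
position: [0.5372, -0.139, 0.2311]
tool_rot: [3.14, -0.001, 1.528]
force: [-0.4, 0.3, -1.0]
grip_width: 0.0001
finger_force: 0.0
```

```bash
python3 -c "
from h import *
c=grab('wrist','w8');t=grab('scene','s4')
X=cloud(c);hs=cv2.cvtColor(c['p'],cv2.COLOR_RGB2HSV)
k=(X[...,2]>.058)&(X[...,2]<.068)&(hs[...,0]>8)&(hs[...,0]<35)&(hs[...,1]>90)
q=np.array([tos(p) for p in X[k]]);q=q[(abs(q[:,1])<.035)&(q[:,0]<.09)&(q[:,0]>0)];print(len(q),np.percentile(q,[2,98],axis=0))
im=np.hstack([cv2.resize(t['p'][130:330,200:420],None,fx=2,fy=2)[:400,:400],cv2.resize(c['p'],(400,300))[:,:].copy() if 0 else np.pad(cv2.resize(c['p'],(400,300)),((0,100),(0,0),(0,0)))])
cv2.imwrite('pics/f.png',im[:,:,::-1])"
```

```text
719 [[ 0.0344 -0.0191]
 [ 0.0539  0.0183]]
```

View pics/f.png

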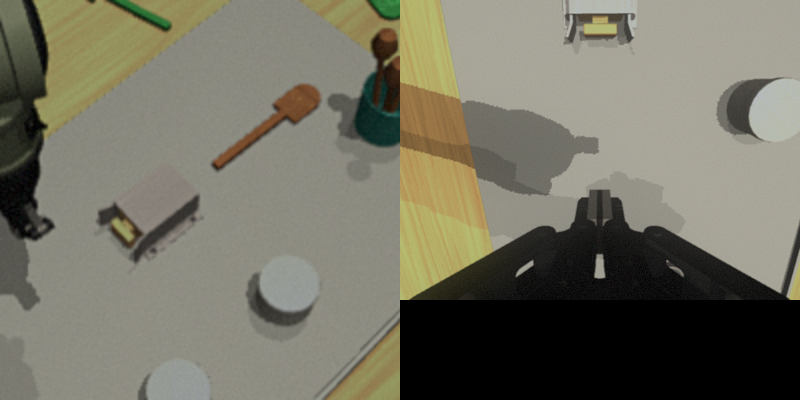

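The picture shows the box home with its T-pull at the mouth: (122,230) in the left view and (600,27) in the right. The stick lies flat at (265,125), clear of the sleeve, and nothing else has moved. Handing in.

```bash
python3 -c "
from workcell import bot
print(bot.job_done())"
```

```text
the job is handed in; nothing more can be done
None
```

The job is handed in at about 26 s: the stick pushed the box 73 mm out and was laid flat clear of the sleeve, and the box was turned end for end and slid home against the tabs with its pull at the mouth; setting the box down mid-turn briefly read about 45 N at the wrist (limit 120 N).

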